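Slide the transformer shuttle into the test notch and hold it

ROBOT

A 7-joint arm with a two-finger parallel gripper is mounted at the origin on a cart in front of the work surface, level with it; the furniture and walls round the work are solid. World frame = base frame: x ahead of the robot, y to its left, z up, the work surface at z = 0. Lengths are in m, angles in degrees, forces in N, time in s.
With the tool pointing down it reaches from about 0.425 to 0.875 m from the base axis. Payload 4.7 kg.
Tool frame: the origin (TCP) lies on the centre line of the jaws, within the pads' length; the fingertips stand 17 mm ahead of it and the grasp point (between the pads) lies 2 mm behind it; z points along the fingers, y is the direction in which the jaws open and shut (so a half turn about z gives the same grasp; the last joint's range is limited). The gripper opens to 87 mm and grips with 3 to 60 N. Pads are 19 mm wide; open, the fingers measure 117 mm over their backs; the gripper's body (75 mm by 190 mm) begins 51 mm behind the grasp point.
Start: joints at [70.136, 18.392, -4.016, 83.108, 1.295, 78.541, -3.26], TCP at [0.229, -0.608, 0.218] pointing down, gripper open.
Joint ranges: [-163.93, 163.93], [-17.29, 119.83], [-79.2, 71.16], [3.27, 140.29], [-89.18, 269.18], [5.43, 117.66], [-154.24, 154.24]. Speed limits (degrees/s): [147.25, 147.25, 180, 180, 180, 180, 180].

INTERFACE

Orientations are given as [roll, pitch, yaw] about the fixed x, y, z axes, in that order (R = Rz(yaw) Ry(pitch) Rx(roll)).
In Python, from station import telemetry, optics, job_done gives the robot as it stands. The module is installed in compiled form; this text tells all that it offers.
- The arm moves only by the shell command python3 -m pendant 'ROWS' [FORCE]. ROWS is a JSON object of lists of equal length, an entry for each row: "linear": the shift along the world's x, y, z each as a share of 100 mm, from -1 to 1, a list of three; "spin": the turn about the world's z as a share of 2 rad, from -1 to 1; "gripper": the closure in counts, from 0 (fully open) to 255 (shut). A call has exactly 8 rows; each row is the pose to reach, as a shift and turn from the pose commanded when the call began; what a row does not reach only later rows make up. A row lasts 1/8 s, in which the tool goes at most 62.5 mm and 10.7 degrees, less where a joint would pass 70% of its speed; a pose out of reach is approached as far as the arm can. A call with a number of a shift or a turn outside -1 to 1 is refused whole. A call with a gripper value outside its range is refused whole. The fingers move at their own pace and stop on an object; FORCE is the grip in N (left out, the last holds). Time passes only in rows, so rows that repeat a pose let the fingers close, or fill a call up. It gives the time, the measured TCP pose, the force and the opening at its end, in the units of the state.
- telemetry.get_state(): the state, without advancing time (a new reading comes with each control period).
- optics.snapshot(name): name is "side" or "top"; returns a dict with "image" (480x640x3 uint8, red, green, blue), "K" (3x3 intrinsics, pixels), "view" (4x4, takes a point from world to camera coordinates). Camera axes: x right, y up, looking along -z (the intrinsics and any distortion apply to the point x, -y, -z); pixel columns grow to the right and rows downward; lengths in m; the calibration is good to about 2 mm. A picture is of the moment at which its call begins. There is no depth.
- job_done(): hands the job in, once; it reports no verdict.
The state is a dict: "time": time; "joint_pos": joint angles; "dq": joint speeds; "joint_efforts": joint torques, N m; "position": TCP position; "tcp_rot": TCP orientation; "wrist_force": force on the tool from outside, world axes, zero at the start; "wrist_torque": the same for the moment, N m; "gripper_width": opening from 0.0 (shut) to 1.0 (fully open).
Only numpy, scipy, OpenCV 4.12 (cv2) and the standard library are available. Lean on these libraries where they do the work, as an engineer would, in place of code of your own. Each camera call takes 0.05 s, during which the arm holds its last target.

TASK

Check the middle-sized of the three transformers on the white foam board: set it upright in the nest of the shuttle fixture while the carriage stands in its loading notch, and let go of it. Then take the carriage by its upright handle, pull it out of the loading notch against the ball detent and slide it under the test head until the head's ball clicks into the groove. Finish holding the handle there, with the carriage resting in that notch, so that the reading can be taken; leave the other two transformers where they are.

Things in the scene. Friction and masses are not known exactly. Their poses are not given: they have to be found in the camera images.
- part_centre (a point): Centre (half-way up) of the middle-sized transformer, the part to check: black with yellow top, 29 (x) x 65 (y) x 29 mm high over its leads; its solid core is 24 x 52 x 28 mm, gripped across the long sides (24 mm, along x). It stands upright on the foam board (top 28 mm above the bench). y is its long axis, z is up.
- transformer_m: The same transformer; origin at the centre of its underside, same axes. 0.08 to 0.16 kg. The three transformers stand end to end in a row along the board, in any order, about 100 mm between centres.
- transformer_s: The smallest transformer, 31 x 43 x 29 mm, a bystander; origin at the centre of its underside.
- transformer_l: The largest transformer, 35 x 81 x 38 mm, a bystander; origin at the centre of its underside.
- nest (a point): Centre of the nest floor on the carriage, 34 mm above the bench: a pocket 31 (x) by 68 mm (y) between four white L-shaped corner locators 12 mm high, open for 44 mm in the middle of each long side so that fingers reach down there. y is the rail direction, towards the test head; the part stands in it with its long axis along y, either way round. Moves with the carriage.
- handle_grip (a point): On the axis of the carriage's upright round black handle, 78 mm above the bench and 22 mm below its top; 18 mm diameter, 66 mm high, free all round, 92 mm from the nest centre towards -y of the nest. With the carriage in the test notch the test head (top under 100 mm above the bench) starts 62 mm from the handle's axis. Axes as nest.
- groove (a point): Bottom of the V groove (9 mm wide, 3 mm deep) in the steel strip along the side of the carriage that faces the robot, level with the nest centre along the rail. Axes as nest; moves with the carriage.
- head_ball (a point): Where the groove stands when the test head's spring ball has clicked into it: the carriage is in the test notch when groove is level with this point along the rail. Axes as nest. The head is a grey box (110 mm across the rail, 60 along it) on two uprights that bridge the rail, clamped at a different place along the rail each time; this point is at its middle.
- carriage (a joint): Travel from the loading notch (0, where it starts, held by a like ball) towards the test head, m; test notch at 0.085 to 0.110, end stop at 0.13. Runs at 1 to 2 N; 12 to 18 N pulls it out of a notch; let go within 3 mm of a notch, the ball draws it to the middle. Before the notch the ball climbs a gentle 20 mm ramp (4 to 6 N), then drags on 20 mm of flat (3 to 4 N).
There are look-alikes about, which are no part of the job. Leave any grey or purple look-alike of the transformer_m alone.

How it is judged (in metres and radians):
On the way, in this order (a step that is already met when the one before it is completed fails the run):
1. the middle-sized transformer stands in the nest and is let go, with the carriage still in the loading notch (x of part_centre in the frame of nest between -0.005 and 0.005 m and y of part_centre in the frame of nest between -0.0095 and 0.0095 m and z of part_centre in the frame of nest between 0.01 and 0.018 m and angle between the y axis of part_centre and the y axis of nest, either way round below 0.2 rad and angle between part_centre's own z axis and vertical below 0.12 rad and value of joint carriage between -0.003 and 0.003 m and contact force between the fingers and transformer_m below 0.05 N), for 0.2 s.
2. the carriage is pulled out of the loading notch by its handle (value of joint carriage above 0.012 m and contact force between the fingers and carriage_c2 above 0.5 N), for 0.1 s.
At the end, for the whole second after the job is handed in: The groove is within 2 mm of the head's ball along the rail, at rest; the fingers still grip the handle (over 1 N, grasp point within 25 mm of its axis); the middle-sized transformer stands flat in the nest; the other two have moved less than 15 mm (y of groove in the frame of head_ball between -0.002 and 0.002 m and x of part_centre in the frame of nest between -0.005 and 0.005 m and y of part_centre in the frame of nest between -0.0095 and 0.0095 m and z of part_centre in the frame of nest between 0.01 and 0.018 m and angle between the y axis of part_centre and the y axis of nest, either way round below 0.2 rad and angle between part_centre's own z axis and vertical below 0.12 rad and velocity of joint carriage between -0.005 and 0.005 m/s and contact force between the fingers and carriage_c2 above 1 N and horizontal distance between the grasp point and handle_grip below 0.025 m and distance of each of transformer_s, transformer_l from where it was at the start of the episode below 0.015 m); the arm keeps its last pose, push and grip.
It fails at once if one of the other transformers is pushed away or tipped (distance of any of transformer_s, transformer_l from where it was at the start of the episode above 0.02 m).
It also fails if it takes over 58 s, if anything falls off the work surface, if the arm or the gripper's body presses on something with over 40 N, if the wrist force passes 120 N, or if a joint passes its speed limit or range.

## Working session

There is one attempt and no reset: what is moved stays moved. The work goes in short steps, Python scripts to look and compute and a shell command to move; the robot and the scene stay as the last step left them, time stands still between calls to the robot, and variables do not carry over. Pictures are saved under pics/ and viewed, and the job is handed in when it is done.

```bash
mkdir -p pics
python3 - <<'E'
from station import telemetry, optics
import cv2,json
s=telemetry.get_state();print(s)
for n in("side","top"):
    d=optics.snapshot(n);cv2.imwrite(f"pics/{n}0.png",d["image"][:,:,::-1]);print(n,d["K"],d["view"],[k for k in d])
E
```

```text
{'time': 0.0, 'joint_pos': array([70.13690731, 18.43853953, -4.01616169, 83.17687547,  1.2955832 ,
       78.54070138, -3.26204695]), 'dq': array([-0.03367615,  0.02545467, -0.09490956, -0.06626634, -0.00131127,
        0.01551227, -0.0264014 ]), 'joint_efforts': array([-5.16740620e-04, -4.91288245e+01, -4.03890945e-01, -3.12530172e+01,
       -6.39386172e-02,  4.36903350e-02,  1.60134718e-04]), 'position': array([ 0.22920069, -0.60763134,  0.21725022]), 'tcp_rot': array([-1.79889166e+02,  6.24411122e-03,  2.06715596e+01]), 'wrist_force': array([-0.33307751,  0.58816922,  0.09358603]), 'wrist_torque': array([ 0.00711213, -0.06365329, -0.03154336]), 'gripper_width': 1.0012843958273494}
side [[484.67069834   0.         321.63375986]
 [  0.         484.67069834 237.26988732]
 [  0.           0.           1.        ]] [[ 0.99938747 -0.02682189  0.02247831 -0.60021039]
 [-0.00494371  0.52767208  0.84943377  0.02873458]
 [-0.0346446  -0.84902459  0.52721626 -1.37585862]
 [ 0.          0.          0.          1.        ]] ['image', 'K', 'view']
top [[544.24446288   0.         323.65324611]
 [  0.         544.24446288 236.61491559]
 [  0.           0.           1.        ]] [[-0.01499417 -0.99987925 -0.00408236 -0.18777661]
 [ 0.99835634 -0.01519695  0.05526001 -0.58844998]
 [-0.05531538 -0.00324708  0.99846365 -1.5537269 ]
 [ 0.          0.          0.          1.        ]] ['image', 'K', 'view']
```

View pics/top0.png

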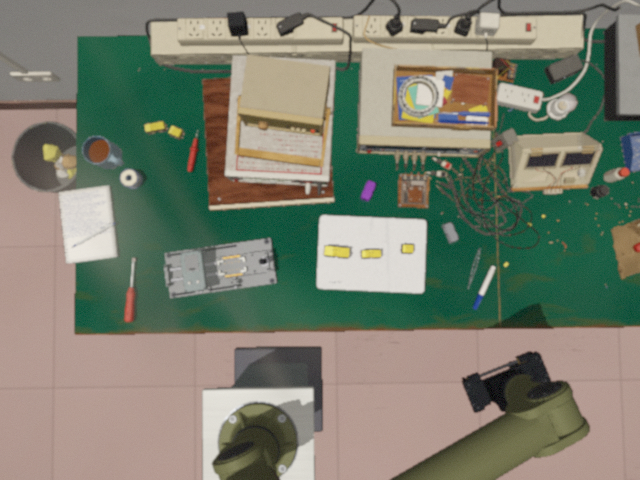

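View pics/side0.png

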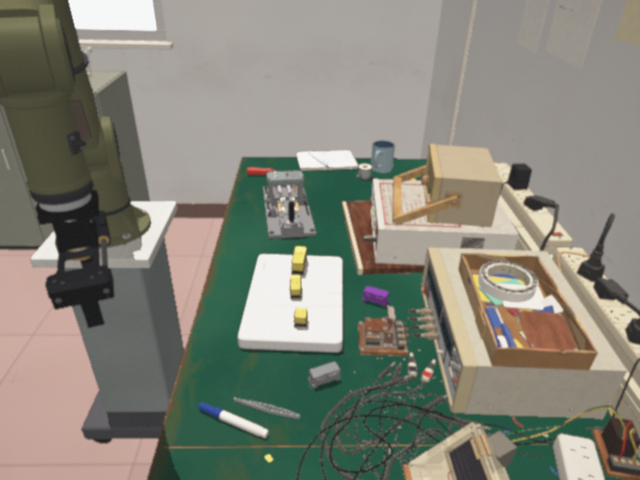

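The top view shows three yellow transformers on the board: (337,252) longest, (371,254) medium and (407,248) shortest. The shuttle fixture is near (220,267). The purple block at (368,190) and the grey one at (449,232) are look-alikes. I'll enlarge to confirm.

Run:
```python
import cv2,numpy as np
t=cv2.imread("pics/top0.png");s=cv2.imread("pics/side0.png")
a=cv2.resize(t[225:310,155:285],(780,510),interpolation=cv2.INTER_CUBIC);cv2.imwrite("pics/t_fix.png",a)
a=cv2.resize(t[210:300,310:430],(780,585),interpolation=cv2.INTER_CUBIC);cv2.imwrite("pics/t_board.png",a)
a=cv2.resize(s[155:275,240:370],(650,600),interpolation=cv2.INTER_CUBIC);cv2.imwrite("pics/s_fix.png",a)
```

```text
(no output)
```

View pics/t_fix.png

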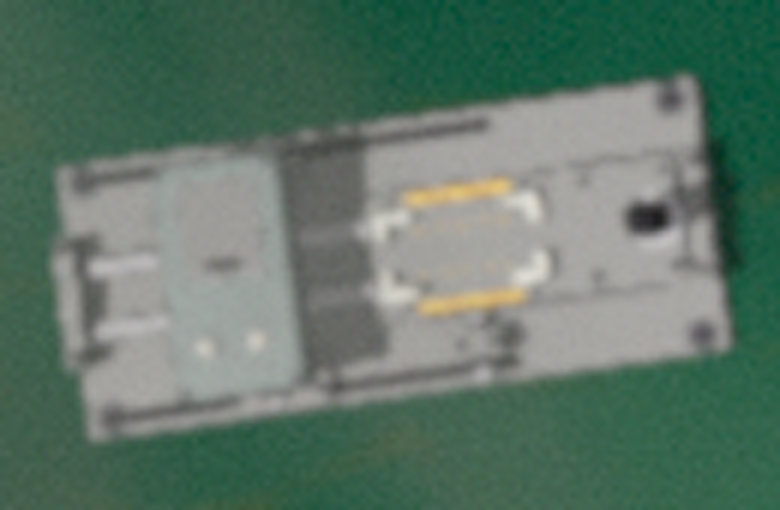

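View pics/t_board.png

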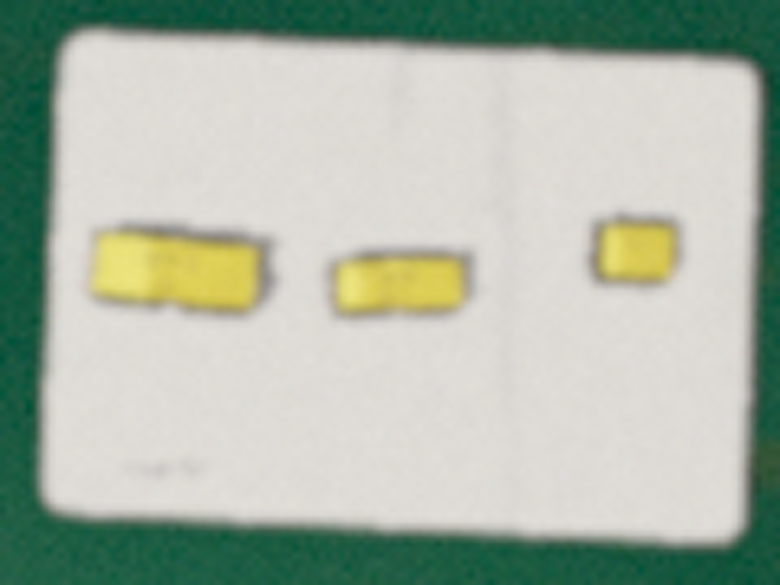

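View pics/s_fix.png

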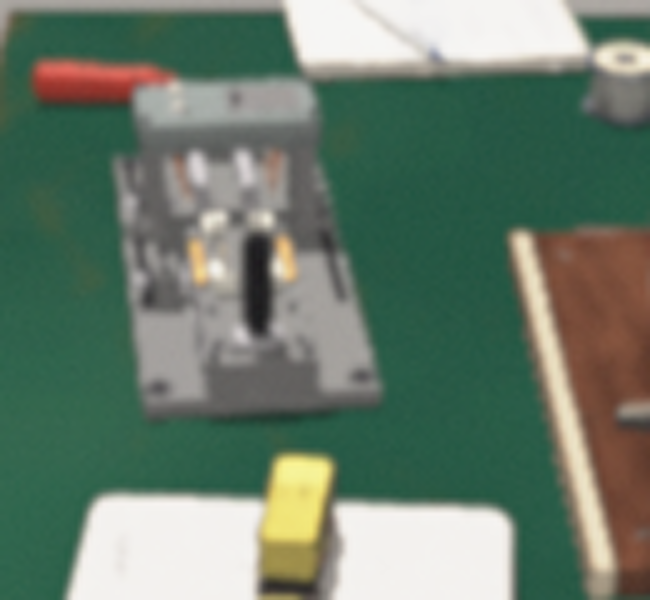

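```bash
cat > h.py <<'E'
import numpy as np,cv2
from station import telemetry,optics
def snap(n,f=None):
    d=optics.snapshot(n)
    if f: cv2.imwrite("pics/"+f,d["image"][:,:,::-1])
    return d
def ray(d,u,v):
    V=np.array(d["view"]);K=d["K"];R=V[:3,:3];c=-R.T@V[:3,3]
    w=R.T@np.array([(u-K[0,2])/K[0,0],-(v-K[1,2])/K[1,1],-1]);return c,w
def onz(d,u,v,z):
    c,w=ray(d,u,v);return c+w*(z-c[2])/w[2]
def proj(d,p):
    V=np.array(d["view"]);q=V[:3,:3]@np.array(p)+V[:3,3];K=d["K"]
    return K[0,0]*q[0]/-q[2]+K[0,2],K[1,1]*q[1]/q[2]+K[1,2]
def tri(rs):
    A=np.zeros((3,3));b=np.zeros(3)
    for c,w in rs:
        w=w/np.linalg.norm(w);P=np.eye(3)-np.outer(w,w);A+=P;b+=P@c
    p=np.linalg.solve(A,b);return p,[np.linalg.norm((np.eye(3)-np.outer(w,w)/(w@w))@(p-c)) for c,w in rs]
E
python3 - <<'E'
from h import *
np.set_printoptions(precision=4,suppress=True)
for n in("top","side"):
    d=snap(n);im=cv2.cvtColor(d["image"],cv2.COLOR_RGB2HSV)
    print(n,"cam",ray(d,0,0)[0])
    m=cv2.inRange(im,(20,90,110),(36,255,255))
    k,l,st,c=cv2.connectedComponentsWithStats(m)
    for i in range(1,k):
        if st[i,4]<40: continue
        if n=="top" and not(310<c[i][0]<430 and 210<c[i][1]<300):continue
        if n=="side" and not(240<c[i][0]<350 and 240<c[i][1]<350):continue
        cn=max(cv2.findContours((l==i).astype(np.uint8),0,1)[0],key=cv2.contourArea)
        r=cv2.minAreaRect(cn);print(st[i],c[i],r)
        if n=="top":
            b=cv2.boxPoints(r);P=np.array([onz(d,*q,.057) for q in b]);print(P[:,:2],P.mean(0),np.linalg.norm(P[1]-P[0]),np.linalg.norm(P[2]-P[1]), "HSV by col",[(u,im[int(c[i][1]),u].tolist()) for u in range(st[i,0],st[i,0]+st[i,2])])
t=cv2.imread("pics/side0.png")
cv2.imwrite("pics/s_board.png",cv2.resize(t[240:340,255:345],(540,600),interpolation=cv2.INTER_CUBIC))
E
```

```text
top cam [ 0.4987 -0.2017  1.5831]
[402 244  12   9  95] [407.3579 248.2211] ((407.5, 248.0), (8.0, 11.0), 90.0)
[[ 0.5592 -0.4162]
 [ 0.5587 -0.447 ]
 [ 0.5363 -0.4465]
 [ 0.5368 -0.4157]] [ 0.5477 -0.4313  0.057 ] 0.030830310154826592 0.022435177914966083 HSV by col [(402, [26, 117, 179]), (403, [28, 129, 218]), (404, [27, 130, 230]), (405, [27, 141, 226]), (406, [27, 155, 219]), (407, [27, 156, 217]), (408, [26, 158, 215]), (409, [27, 156, 216]), (410, [27, 154, 218]), (411, [26, 162, 216]), (412, [26, 144, 209]), (413, [25, 109, 187])]
[324 246  26  12 247] [336.9312 251.1741] ((336.65576171875, 251.28689575195312), (24.897327423095703, 10.230539321899414), 5.19442892074585)
[[ 0.5309 -0.1964]
 [ 0.5595 -0.1994]
 [ 0.5521 -0.2689]
 [ 0.5236 -0.2658]] [ 0.5415 -0.2326  0.057 ] 0.028695702102862423 0.0698321115472255 HSV by col [(324, [26, 73, 214]), (325, [27, 116, 225]), (326, [28, 124, 231]), (327, [28, 117, 235]), (328, [28, 120, 236]), (329, [28, 122, 235]), (330, [28, 124, 235]), (331, [28, 120, 234]), (332, [27, 126, 230]), (333, [27, 141, 222]), (334, [27, 150, 219]), (335, 
[... 643 characters left out ...]
365, [27, 133, 229]), (366, [27, 149, 222]), (367, [27, 151, 221]), (368, [27, 152, 216]), (369, [26, 150, 212]), (370, [26, 150, 213]), (371, [26, 154, 215]), (372, [26, 148, 216]), (373, [26, 150, 217]), (374, [27, 153, 219]), (375, [27, 152, 221]), (376, [26, 157, 221]), (377, [26, 157, 221]), (378, [27, 163, 219]), (379, [26, 148, 219]), (380, [26, 133, 202])]
side cam [ 0.5523 -1.1994  0.7145]
[292 246  15  25 298] [298.7148 257.6342] ((298.53466796875, 257.7745666503906), (12.696776390075684, 24.937379837036133), 8.746161460876465)
[291 274  10  21 201] [295.5174 284.2189] ((295.5, 284.0), (20.0, 9.0), 90.0)
[295 309  12  15 164] [300.378  315.7378] ((300.5, 316.0), (14.0, 11.0), 90.0)
```

View pics/s_board.png

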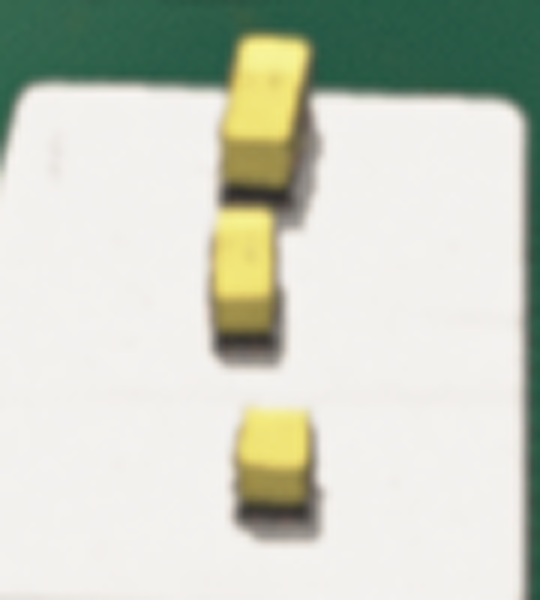

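The middle one, (371,254) in top and (296,284) in side, is confirmed: its length lies between the other two and its proportions fit. Next I'll measure the yaw, nest, handle and head with sub-pixel detail.

Run:
```python
from h import *
np.set_printoptions(precision=4,suppress=True)
d=snap("top");S=6
def up(x0,y0,x1,y1): 
    c=d["image"][y0:y1,x0:x1];return cv2.cvtColor(cv2.resize(c,None,fx=S,fy=S,interpolation=cv2.INTER_CUBIC),cv2.COLOR_RGB2HSV)
def full(p,x0,y0): return (p[0]+.5)/S-.5+x0,(p[1]+.5)/S-.5+y0
def blobs(m,x0,y0,z,amin):
    for cn in cv2.findContours(m,0,1)[0]:
        if cv2.contourArea(cn)<amin: continue
        r=cv2.minAreaRect(cn);P=np.array([onz(d,*full(q,x0,y0),z) for q in cv2.boxPoints(r)])
        e1=P[1]-P[0];e2=P[2]-P[1];L=e1 if np.linalg.norm(e1)>np.linalg.norm(e2) else e2
        M=cv2.moments(cn);c=full((M['m10']/M['m00'],M['m01']/M['m00']),x0,y0)
        print(" px",np.array(c),"ctr",P.mean(0)[:2],"cm",onz(d,*c,z)[:2],"sz",np.linalg.norm(e1),np.linalg.norm(e2),"ang",np.degrees(np.arctan2(L[1],L[0]))%180)
h=up(310,210,430,300);print("yellow");blobs(cv2.inRange(h,(20,100,110),(36,255,255)),310,210,.057,300)
h=up(205,240,285,290)
print("orange");blobs(cv2.inRange(h,(12,80,130),(30,255,255)),205,240,.036,50)
print("white");blobs(cv2.inRange(h,(0,0,200),(180,45,255)),205,240,.046,30)
print("dark");blobs(cv2.inRange(h,(0,0,0),(180,255,45)),205,240,.1,50)
h=up(160,235,290,300)
g=cv2.inRange(h,(0,0,0),(34,255,255))|cv2.inRange(h,(100,0,0),(180,255,255))|cv2.inRange(h,(0,0,0),(180,70,255))
print("fixture");blobs(g,160,235,.02,5000)
s=snap("side")
for q in((255+213/6,240+298/6),(255+272/6,240+298/6),(255+219/6,240+208/6),(255+274/6,240+208/6)): print("side top corner",onz(s,*q,.057)[:2])
# handle: side top/bottom
for q in((240+258/5,155+235/5),(240+258/5,155+333/5)): print(q)
print("handle top side",onz(s,240+258/5,155+235/5,.1))
```

```text
yellow
 px [371.0873 253.2438] ctr [ 0.5347 -0.329 ] cm [ 0.5346 -0.329 ] sz 0.05345296456987248 0.02217679502021152 ang 90.27969697426526
 px [336.8289 251.2168] ctr [ 0.5417 -0.2328] cm [ 0.5417 -0.2331] sz 0.028499814919865002 0.06902473468561762 ang 83.18058085496887
 px [407.4088 248.2537] ctr [ 0.5468 -0.4308] cm [ 0.547  -0.4311] sz 0.032231495913638754 0.02383575096143592 ang 89.13112958251105
orange
 px [233.3508 274.865 ] ctr [0.4791 0.0614] cm [0.4796 0.0612] sz 0.04765651691531109 0.007589150634280536 ang 97.7464602866042
 px [230.9864 256.5526] ctr [0.5316 0.0678] cm [0.5317 0.0676] sz 0.047889668445831354 0.007307156026634747 ang 97.60995881006679
white
 px [220.3762 273.5539] ctr [0.4837 0.0955] cm [0.484  0.0961] sz 0.006233626605862919 0.011790582681578609 ang 73.28643106524527
 px [243.065 269.909] ctr [0.493  0.0319] cm [0.4933 0.032 ] sz 0.0188046727067446 0.009498830454412664 ang 132.56201004908687
 px [217.948  261.9582] ctr [0.5169 0.1031] cm [0.5168 0.1028] sz 0.008688187414683518 0.005188672268279733 ang 147.065918750341
 px [221.0871 260.8037] ctr [0.52   0.0939] cm [0.5199 0.0939] sz 0.0047103413618110115 0.002821388451465317 ang 89.13807689787613
 px [242.3665 258.6475] ctr [0.5259 0.0339] cm [0.5251 0.0337] sz 0.008931862749289709 0.015724520816474626 ang 50.69268141647149
dark
 px [263.7301 260.8062] ctr [ 0.5173 -0.0321] cm [ 0.5174 -0.0327] sz 0.0077216629911668125 0.00589601026515272 ang 89.13786237403123
fixture
 px [219.2468 267.8818] ctr [0.4999 0.1055] cm [0.5    0.1043] sz 0.32474263974727485 0.14004735285147465 ang 97.27373475582196
side top corner [ 0.5216 -0.3584]
side top corner [ 0.543  -0.3584]
side top corner [ 0.5223 -0.3031]
side top corner [ 0.5432 -0.303 ]
(291.6, 202.0)
(291.6, 221.6)
handle top side [ 0.5159 -0.0291  0.1   ]
```

Run:
```python
from h import *
d=snap("top");s=snap("side")
cv2.imwrite("pics/nest12.png",cv2.resize(d["image"][248:284,208:256,::-1],None,fx=16,fy=16,interpolation=cv2.INTER_CUBIC))
cv2.imwrite("pics/nests.png",cv2.resize(s["image"][188:232,268:318,::-1],None,fx=13,fy=13,interpolation=cv2.INTER_CUBIC))
for p in((231.4,265.8),):print(onz(d,*p,.046))
```

```text
[0.50535786 0.06482234 0.046     ]
```

View pics/nest12.png

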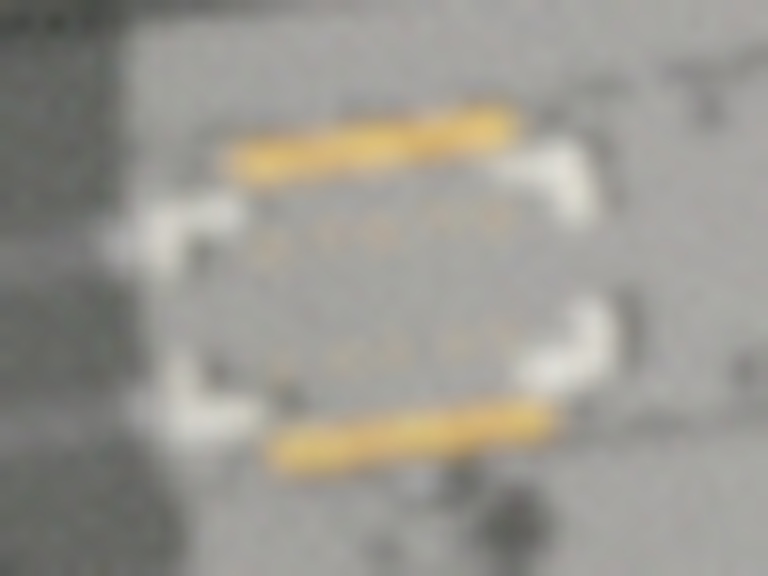

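View pics/nests.png

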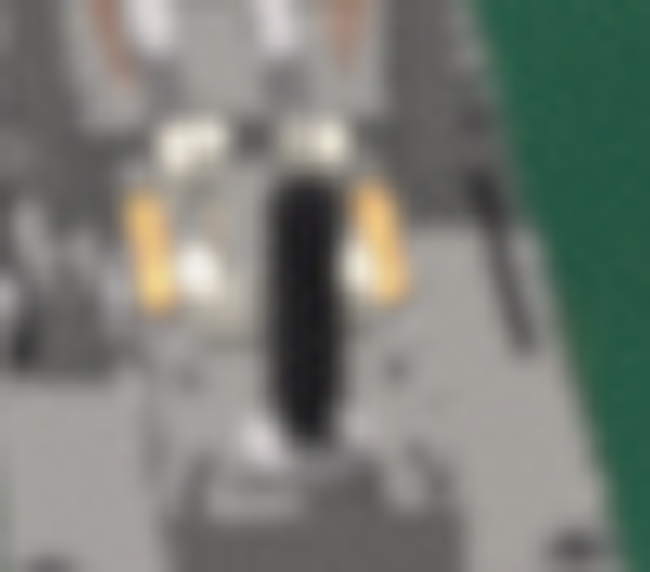

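```bash
python3 - <<'E'
from h import *
d=snap("top");s=snap("side")
f=lambda a,o:(a+.5)/13-.5+o
for t,q in(((233.35,274.87),(150,248)),((230.99,256.55),(383,240))):
    print(tri([ray(d,*t),ray(s,f(q[0],268),f(q[1],188))]))
print("part", tri([ray(d,371.09,253.24),ray(s,295.5,281.5)]), telemetry.get_state()["time"])
print("floor pads",onz(d,232.0,265.7,.034))
print("handle base side",onz(s,f(305,268),f(440,188),.034))
E
python3 -m pendant '{"linear":[[0.3,0.12,0],[0.6,0.3,0],[0.9,0.55,0],[1,0.8,0],[1,1,0],[1,1,0],[1,1,0],[1,1,0]],"spin":[0.09,0.18,0.27,0.36,0.44,0.5,0.56,0.6],"gripper":[0,0,0,0,0,0,0,0]}'
```

```text
(array([0.4779314, 0.0608512, 0.0372529]), [np.float64(0.0017013819942336996), np.float64(0.0017013819942338232)])
(array([0.53020276, 0.06748633, 0.03619097]), [np.float64(0.0014751165226850511), np.float64(0.0014751165226851643)])
part (array([ 0.53325709, -0.32904532,  0.05719334]), [np.float64(0.001323859822908981), np.float64(0.001323859822909004)]) 0.5
floor pads [0.50566807 0.06519425 0.034     ]
handle base side [ 0.51334423 -0.01998183  0.034     ]
time: 1.5
position: [0.3294, -0.5082, 0.2185]
tcp_rot: [180.0, 0.0, 89.6]
wrist_force: [-0.7, -0.1, -0.6]
gripper_width: 0.999
```

```bash
python3 -m pendant '{"linear":[[0.4,0.4,0],[0.8,0.8,0],[1,1,0],[1,1,0],[1,1,0],[1,1,0],[1,1,0],[1,1,0]],"spin":[0,0,0,0,0,0,0,0],"gripper":[60,60,60,60,60,60,60,60]}' 20
python3 -m pendant '{"linear":[[0.4,0.3,-0.2],[0.8,0.6,-0.4],[1,0.8,-0.6],[1,0.8,-0.8],[1,0.8,-0.9],[1,0.8,-0.9],[1,0.8,-0.9],[1,0.8,-0.9]],"spin":[0,0,0,0,0,0,0,0],"gripper":[60,60,60,60,60,60,60,60]}'
python3 - <<'E'
from h import *
d=snap("top","t1.png");s=snap("side","s1.png");st=telemetry.get_state();print(st["position"],st["tcp_rot"],st["joint_pos"])
a=cv2.resize(d["image"][200:290,300:420,::-1],(600,450));b=cv2.resize(s["image"][180:340,240:400,::-1],(450,450));cv2.imwrite("pics/c1.png",cv2.resize(np.hstack([a,b]),(800,343)))
E
```

```text
time: 2.5
position: [0.429, -0.4087, 0.2184]
tcp_rot: [-180.0, 0.0, 89.4]
wrist_force: [-0.7, 0.4, 0.3]
gripper_width: 0.761
time: 3.5
position: [0.5296, -0.329, 0.1294]
tcp_rot: [179.9, 0.1, 89.4]
wrist_force: [-0.5, -0.1, -0.9]
gripper_width: 0.765
[ 0.52961216 -0.32862678  0.12914947] [1.79941357e+02 4.74875472e-02 8.94014891e+01] [ 49.50054963  20.17751277 -24.77691613  92.92063975   8.93911017
  68.7909045   22.23128636]
```

View pics/c1.png

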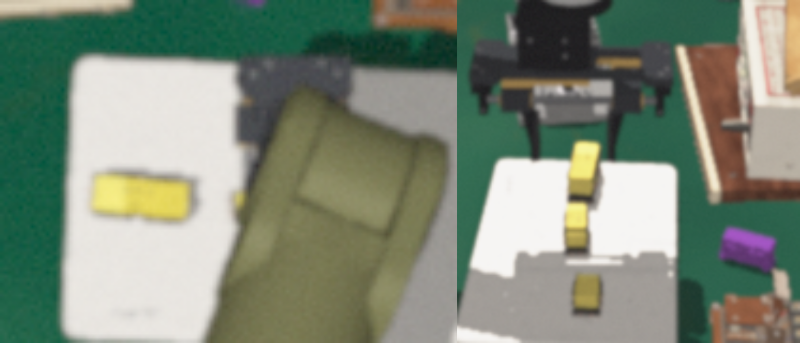

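```bash
python3 -m pendant '{"linear":[[0.04,0,-0.15],[0.04,0,-0.3],[0.04,0,-0.45],[0.04,0,-0.6],[0.04,0,-0.7],[0.04,0,-0.78],[0.04,0,-0.78],[0.04,0,-0.78]],"spin":[0,0,0,0,0,0,0,0],"gripper":[60,60,60,60,60,60,60,60]}' 
python3 -m pendant '{"linear":[[0,0,0],[0,0,0],[0,0,0],[0,0,0],[0,0,0],[0,0,0],[0,0,0],[0,0,0]],"spin":[0,0,0,0,0,0,0,0],"gripper":[120,180,220,255,255,255,255,255]}' 25
python3 - <<'E'
from h import *
d=snap("top","t2.png");s=snap("side","s2.png");st=telemetry.get_state();print(st["position"],st["tcp_rot"],st["gripper_width"]*.087)
cv2.imwrite("pics/c2.png",cv2.resize(s["image"][200:340,230:380,::-1],(640,600)))
E
```

```text
time: 4.6
position: [0.5338, -0.3284, 0.0509]
tcp_rot: [179.9, 0.0, 89.4]
wrist_force: [-0.1, 0.6, -0.3]
gripper_width: 0.764
time: 5.6
position: [0.5333, -0.3281, 0.0504]
tcp_rot: [-180.0, -0.0, 89.4]
wrist_force: [-0.5, 0.1, 1.0]
gripper_width: 0.269
[ 0.53332812 -0.32815705  0.05033158] [-1.79989603e+02 -2.92090536e-03  8.94270704e+01] 0.023867029424543492
```

View pics/c2.png

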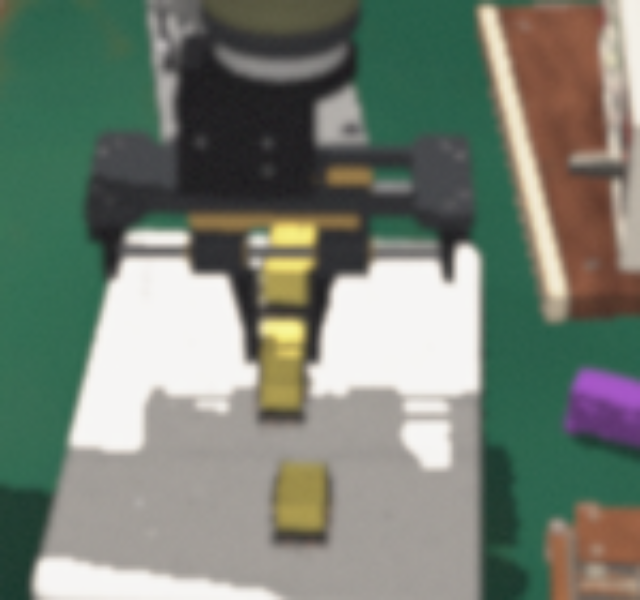

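```bash
python3 -m pendant '{"linear":[[0,0,0.15],[0,0,0.4],[0,0,0.7],[0,0,1],[0,0.2,1],[0,0.5,1],[0,0.8,1],[0,1,1]],"spin":[0,0,0,0,0,0,0,0],"gripper":[255,255,255,255,255,255,255,255]}' 25
python3 -m pendant '{"linear":[[-0.1,0.35,0.1],[-0.1,0.7,0.1],[-0.1,1,0.1],[-0.1,1,0.1],[-0.1,1,0.1],[-0.1,1,0.1],[-0.1,1,0.1],[-0.1,1,0.1]],"spin":[0.035,0.07,0.07,0.07,0.07,0.07,0.07,0.07],"gripper":[255,255,255,255,255,255,255,255]}' 
python3 -m pendant '{"linear":[[-0.1,0.35,0],[-0.19,0.7,0],[-0.19,1,0],[-0.19,1,0],[-0.19,1,0],[-0.19,1,0],[-0.19,1,0],[-0.19,1,0]],"spin":[0,0,0,0,0,0,0,0],"gripper":[255,255,255,255,255,255,255,255]}' 
python3 -m pendant '{"linear":[[0,0.35,0],[0,0.7,0],[0,0.93,0],[0,0.94,0],[0,0.94,0],[0,0.94,0],[0,0.94,0],[0,0.94,0]],"spin":[0,0,0,0,0,0,0,0],"gripper":[255,255,255,255,255,255,255,255]}'
python3 - <<'E'
from h import *
d=snap("top","t3.png");s=snap("side","s3.png");st=telemetry.get_state();print(st["position"],st["tcp_rot"],st["gripper_width"]*.087)
a=cv2.resize(d["image"][215:325,155:285,::-1],(390,330));b=cv2.resize(s["image"][120:250,235:355,::-1],(400,433));cv2.imwrite("pics/c3.png",np.hstack([cv2.copyMakeBorder(a,0,103,0,0,0),b]))
E
```

```text
time: 6.7
position: [0.5331, -0.2249, 0.1496]
tcp_rot: [-179.9, -0.1, 89.6]
wrist_force: [-0.1, -0.4, -2.9]
gripper_width: 0.275
time: 7.7
position: [0.5234, -0.1287, 0.1603]
tcp_rot: [-180.0, -0.0, 97.4]
wrist_force: [-0.5, -1.0, -1.2]
gripper_width: 0.272
time: 8.7
position: [0.5044, -0.0286, 0.1603]
tcp_rot: [-180.0, -0.0, 97.4]
wrist_force: [-0.4, -0.0, -1.1]
gripper_width: 0.272
time: 9.7
position: [0.5045, 0.0653, 0.1604]
tcp_rot: [180.0, 0.0, 97.4]
wrist_force: [-0.3, -0.4, -1.5]
gripper_width: 0.269
[0.50446147 0.06560795 0.16039461] [1.79996202e+02 2.27668637e-03 9.74262227e+01] 0.024065562141446874
```

View pics/c3.png

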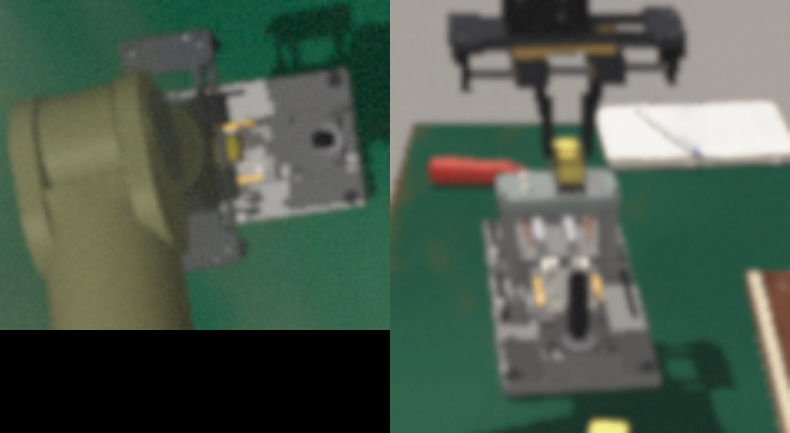

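Run:
```python
from h import *
np.set_printoptions(precision=4,suppress=True)
S=10
def box(d,x0,y0,x1,y1,lo,hi):
    c=cv2.resize(d["image"][y0:y1,x0:x1],None,fx=S,fy=S,interpolation=cv2.INTER_CUBIC);h=cv2.cvtColor(c,cv2.COLOR_RGB2HSV)
    m=cv2.inRange(h,lo,hi);cn=max(cv2.findContours(m,0,1)[0],key=cv2.contourArea)
    cv2.imwrite(f"pics/k{x0}.png",np.hstack([c[:,:,::-1],cv2.merge([m,m,m])]))
    p=cn[:,0,:].astype(float);p=(p+.5)/S-.5+[x0,y0];return p
d=snap("top");s=snap("side")
p=box(d,222,255,250,280,(18,80,50),(38,255,255));r=p[:,0].max();print("top yellow",p.min(0),p.max(0))
print(onz(d,r,p[:,1].mean(),.165))
p=box(s,270,155,310,180,(18,80,50),(38,255,255));print("side yellow",p.min(0),p.max(0))
u=p[:,0];um=(u.min()+u.max())/2
for v,z in((p[:,1].min(),.167),(165,.167)):
  c,w=ray(s,um,v); print(c+w*((.033)-c[1])/w[1], c+w*((.1)-c[1])/w[1])
a=cv2.imread("pics/k222.png");b=cv2.imread("pics/k270.png");h=max(a.shape[0],b.shape[0])
cv2.imwrite("pics/kk.png",cv2.resize(np.vstack([cv2.copyMakeBorder(a,0,0,0,b.shape[1]-a.shape[1],0),b]),(800,500)))
```

```text
top yellow [229.25 259.75] [234.95 268.35]
[0.5098 0.0349 0.165 ]
side yellow [282.45 160.55] [292.95 175.45]
[0.5047 0.033  0.1944] [0.5021 0.1    0.1661]
[0.5045 0.033  0.1813] [0.5019 0.1    0.1524]
```

View pics/kk.png

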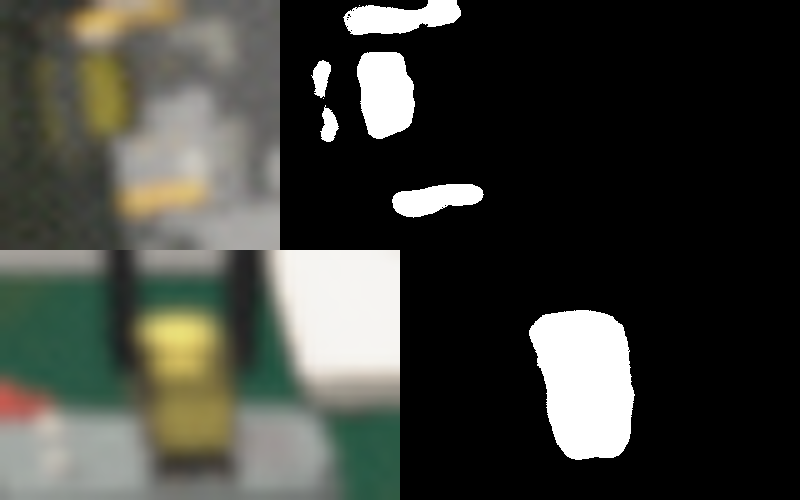

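```bash
python3 - <<'E'
from h import *
s=snap("side");f=lambda a,o:(a+.5)/13-.5+o
print([onz(s,f(a,268),f(b,188),.0365) for a,b in((150,248),(383,240))])
E
python3 -m pendant '{"linear":[[0,0,-0.15],[0,0,-0.3],[0,0,-0.45],[0,0,-0.6],[0,0,-0.75],[0,0,-0.85],[0,0,-0.87],[0,0,-0.87]],"spin":[0,0,0,0,0,0,0,0],"gripper":[255,255,255,255,255,255,255,255]}'
python3 - <<'E'
from h import *
d=snap("top","t4.png");s=snap("side","s4.png");st=telemetry.get_state();print(st["position"],st["tcp_rot"],st["gripper_width"]*.087)
a=cv2.resize(d["image"][245:290,210:270,::-1],(600,450),interpolation=cv2.INTER_CUBIC);cv2.imwrite("pics/c4t.png",a)
a=cv2.resize(s["image"][170:240,260:330,::-1],(600,600),interpolation=cv2.INTER_CUBIC);cv2.imwrite("pics/c4s.png",a)
E
```

```text
[array([0.47614796, 0.06215904, 0.0365    ]), array([0.52874113, 0.06678586, 0.0365    ])]
time: 10.95
position: [0.5047, 0.066, 0.0736]
tcp_rot: [180.0, -0.0, 97.5]
wrist_force: [0.8, 1.3, -0.9]
gripper_width: 0.276
[0.50495113 0.06590744 0.07392895] [1.79933180e+02 1.13275139e-02 9.74475841e+01] 0.023840658225783445
```

View pics/c4t.png

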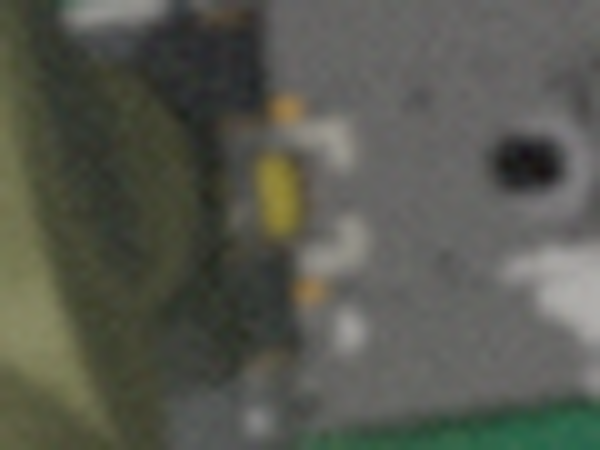

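View pics/c4s.png

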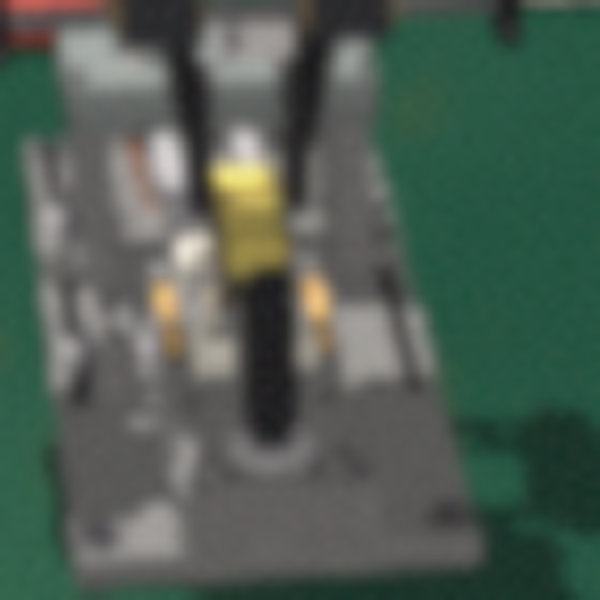

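Run:
```python
from h import *
d=snap("top");s=snap("side")
print("loc",onz(d,245.65,264.2,.046),"floor?")
for z in(.054,.060,.068,.0806):print(z,onz(d,239.85,264.1,z))
im=d["image"];print([ (u,im[264,u].tolist()) for u in range(232,250)])
h=np.array([210+530/10-.45,245+163/10-.45]);print("handle top",onz(d,*h,.1))
t=cv2.imread("pics/top0.png")[:,:,::-1]
print([ (u,t[254,u].tolist()) for u in range(358,385)])
```

```text
loc [0.50926352 0.02455491 0.046     ] floor?
0.054 [0.50973372 0.03966825 0.054     ]
0.06 [0.50969052 0.03872098 0.06      ]
0.068 [0.50963291 0.03745796 0.068     ]
0.0806 [0.50954217 0.0354687  0.0806    ]
[(232, [62, 60, 48]), (233, [73, 73, 66]), (234, [81, 83, 80]), (235, [97, 91, 73]), (236, [125, 117, 61]), (237, [144, 131, 59]), (238, [137, 126, 51]), (239, [114, 104, 51]), (240, [93, 87, 71]), (241, [93, 89, 83]), (242, [102, 99, 96]), (243, [100, 101, 97]), (244, [100, 100, 99]), (245, [104, 103, 103]), (246, [99, 100, 99]), (247, [100, 100, 98]), (248, [100, 98, 100]), (249, [105, 102, 99])]
handle top [ 0.51731481 -0.02951354  0.1       ]
[(358, [221, 218, 212]), (359, [213, 207, 202]), (360, [197, 191, 180]), (361, [192, 184, 145]), (362, [219, 211, 124]), (363, [233, 225, 123]), (364, [234, 225, 120]), (365, [230, 218, 112]), (366, [225, 211, 97]), (367, [220, 205, 83]), (368, [216, 202, 87]), (369, [213, 198, 85]), (370, [216, 201, 88]), (371, [217, 201, 86]), (372, [217, 202, 81]), (373, [220, 207, 89]), (374, [222, 208, 89]), (375, [221, 206, 87]), (376, [221, 206, 84]), (377, [221, 207, 85]), (378, [221, 207, 86]), (379, [218, 204, 85]), (380, [207, 193, 101]), (381, [182, 173, 131]), (382, [178, 173, 166]), (383, [202, 200, 195]), (384, [213, 210, 206])]
```

Run:
```python
from h import *
s=snap("side");k=600/70;f=lambda a,o:(a+.5)/k-.5+o
def ony(u,v,y):
    c,w=ray(s,u,v);return c+w*(y-c[1])/w[1]
im=s["image"];r=int(f(262,170))
for r in (r-2,r,r+1): print(r,[(u,im[r,u].tolist()) for u in range(283,298)])
l,rr=ony(f(226,260),f(262,170),.0385),ony(f(288,260),f(258,170),.0385);print(l,rr,(l+rr)/2)
h=cv2.cvtColor(im,cv2.COLOR_RGB2HSV)
A=[onz(s,f(a,260),f(b,170),.0365) for a,b in((167,318),(317,313))];print(A,(A[0]+A[1])/2)
```

```text
198 [(283, [205, 198, 182]), (284, [162, 155, 138]), (285, [120, 112, 88]), (286, [121, 110, 66]), (287, [140, 126, 69]), (288, [147, 133, 71]), (289, [149, 134, 71]), (290, [147, 133, 69]), (291, [147, 132, 70]), (292, [138, 124, 68]), (293, [117, 107, 72]), (294, [103, 98, 87]), (295, [98, 97, 94]), (296, [96, 95, 93]), (297, [90, 89, 88])]
200 [(283, [166, 160, 150]), (284, [138, 130, 119]), (285, [116, 106, 87]), (286, [122, 112, 71]), (287, [143, 130, 72]), (288, [147, 133, 69]), (289, [139, 126, 67]), (290, [132, 119, 63]), (291, [129, 117, 63]), (292, [122, 110, 62]), (293, [110, 102, 76]), (294, [112, 108, 101]), (295, [122, 119, 116]), (296, [122, 119, 116]), (297, [103, 101, 100])]
201 [(283, [149, 143, 134]), (284, [135, 128, 121]), (285, [113, 104, 90]), (286, [113, 103, 69]), (287, [127, 115, 66]), (288, [126, 114, 62]), (289, [111, 100, 57]), (290, [94, 86, 50]), (291, [85, 78, 44]), (292, [83, 76, 49]), (293, [85, 80, 66]), (294, [107, 102, 96]), (295, [130, 123, 115]), (296, [140, 130, 117]), (297, [121, 113, 104])]
[0.49765388 0.0385     0.07044172] [0.51836319 0.0385     0.07212097] [0.50800854 0.0385     0.07128135]
[array([0.47605726, 0.06189113, 0.0365    ]), array([0.52739725, 0.06629714, 0.0365    ])] [0.50172725 0.06409414 0.0365    ]
```

```bash
python3 -m pendant '{"linear":[[-0.018,0,0],[-0.018,0,0],[-0.018,0,-0.02],[-0.018,0,-0.04],[-0.018,0,-0.06],[-0.018,0,-0.07],[-0.018,0,-0.08],[-0.018,0,-0.08]],"spin":[0,0,0,0,0,0,0,0],"gripper":[255,255,255,255,255,255,255,255]}'
python3 - <<'E'
from h import *
st=telemetry.get_state();print(st["position"],st["wrist_force"],st["wrist_torque"])
d=snap("top","t5.png");s=snap("side","s5.png");
a=cv2.resize(d["image"][245:290,220:265,::-1],(400,400),interpolation=cv2.INTER_CUBIC)
b=cv2.resize(s["image"][180:225,267:312,::-1],(400,400),interpolation=cv2.INTER_CUBIC);cv2.imwrite("pics/c5.png",np.hstack([a,b]))
E
```

```text
time: 12.2
position: [0.5026, 0.0658, 0.0653]
tcp_rot: [180.0, -0.0, 97.4]
wrist_force: [0.1, 0.2, -2.1]
gripper_width: 0.272
[0.50263776 0.06582747 0.06532505] [ 0.13956203  0.23883671 -2.08361529] [-0.02807567 -0.14125354 -0.03271648]
```

View pics/c5.png

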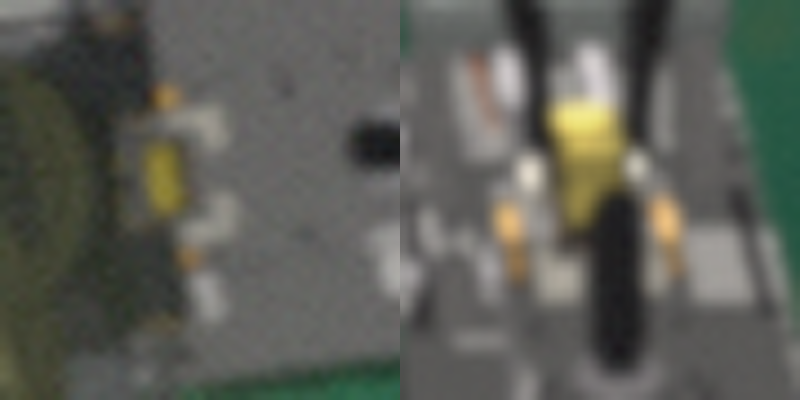

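The part sits between the locators (top view (243,265), side view about (287,200)), and there is no contact load. I'll go on down.

```bash
python3 -m pendant '{"linear":[[0,0,-0.02],[0,0,-0.03],[0,0,-0.04],[0,0,-0.05],[0,0,-0.06],[0,0,-0.06],[0,0,-0.06],[0,0,-0.06]],"spin":[0,0,0,0,0,0,0,0],"gripper":[255,255,255,255,255,255,255,255]}' 
python3 -c "
from h import *
st=telemetry.get_state();print(st['position'],st['wrist_force'],st['wrist_torque'])"
```

```text
time: 13.3
position: [0.5027, 0.0658, 0.0594]
tcp_rot: [180.0, 0.0, 97.4]
wrist_force: [0.8, 0.4, -1.4]
gripper_width: 0.273
[0.50268992 0.06582032 0.05944611] [ 0.83395536  0.43741986 -1.39253966] [ 0.00233389 -0.07794885  0.06738194]
```

```bash
python3 -m pendant '{"linear":[[0,0,-0.01],[0,0,-0.015],[0,0,-0.02],[0,0,-0.025],[0,0,-0.03],[0,0,-0.033],[0,0,-0.033],[0,0,-0.033]],"spin":[0,0,0,0,0,0,0,0],"gripper":[255,255,255,255,255,255,255,255]}' 
python3 -c "
from h import *
st=telemetry.get_state();print(st['position'],st['wrist_force'],st['wrist_torque'])"
```

```text
time: 14.3
position: [0.5027, 0.0659, 0.0563]
tcp_rot: [180.0, 0.0, 97.5]
wrist_force: [-0.6, 0.2, 1.5]
gripper_width: 0.273
[0.50266897 0.065854   0.05625705] [-0.58396387  0.21919989  1.54128814] [-0.07506724  0.13660182 -0.00737645]
```

```bash
python3 -m pendant '{"linear":[[0,0,0],[0,0,0],[0,0,0],[0,0,0],[0,0,0],[0,0,0.1],[0,0,0.3],[0,0,0.6]],"spin":[0,0,0,0,0,0,0,0],"gripper":[150,150,150,150,150,150,150,150]}' 
python3 -m pendant '{"linear":[[0,0,0.2],[0,0,0.4],[0,-0.1,0.4],[0,-0.3,0.4],[0.06,-0.5,0.4],[0.12,-0.7,0.4],[0.13,-0.92,0.4],[0.13,-0.92,0.4]],"spin":[0,0,0,0,0,0,0,0],"gripper":[100,100,100,100,100,100,100,100]}'
python3 - <<'E'
from h import *
st=telemetry.get_state();print(st["position"],st["wrist_force"],st["wrist_torque"])
d=snap("top","t6.png");s=snap("side","s6.png");
a=cv2.resize(d["image"][235:295,205:275,::-1],(400,343),interpolation=cv2.INTER_CUBIC)
b=cv2.resize(s["image"][140:230,255:325,::-1],(267,343),interpolation=cv2.INTER_CUBIC);cv2.imwrite("pics/c6.png",np.hstack([a,b]))
E
```

```text
time: 15.3
position: [0.5021, 0.0659, 0.1167]
tcp_rot: [-179.9, -0.0, 97.5]
wrist_force: [0.5, -1.2, 0.2]
gripper_width: 0.413
time: 16.3
position: [0.5158, -0.0288, 0.1556]
tcp_rot: [-180.0, -0.0, 97.2]
wrist_force: [0.4, 0.2, 0.6]
gripper_width: 0.604
[ 0.51577196 -0.02879378  0.15556043] [0.40060016 0.23309565 0.62001945] [ 0.02499595 -0.13631411 -0.01513057]
```

View pics/c6.png

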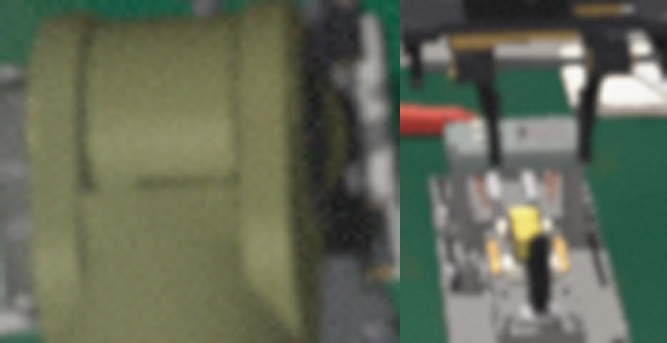

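```bash
python3 -m pendant '{"linear":[[-0.01,0.02,-0.15],[-0.01,0.02,-0.3],[-0.01,0.02,-0.45],[-0.01,0.02,-0.6],[-0.01,0.02,-0.7],[-0.01,0.02,-0.79],[-0.01,0.02,-0.79],[-0.01,0.02,-0.79]],"spin":[0,0,0,0,0,0,0,0],"gripper":[100,100,100,100,100,100,100,100]}' 10
python3 - <<'E'
from h import *
st=telemetry.get_state();print(st["position"],st["wrist_force"])
s=snap("side","s7.png");
cv2.imwrite("pics/c7.png",cv2.resize(s["image"][160:240,245:335,::-1],(675,600),interpolation=cv2.INTER_CUBIC))
E
```

```text
time: 17.4
position: [0.5151, -0.0242, 0.0775]
tcp_rot: [179.9, 0.0, 97.4]
wrist_force: [-0.1, -0.1, 0.8]
gripper_width: 0.607
[ 0.51506198 -0.02418957  0.07748183] [-0.14625408 -0.13025052  0.77875639]
```

View pics/c7.png

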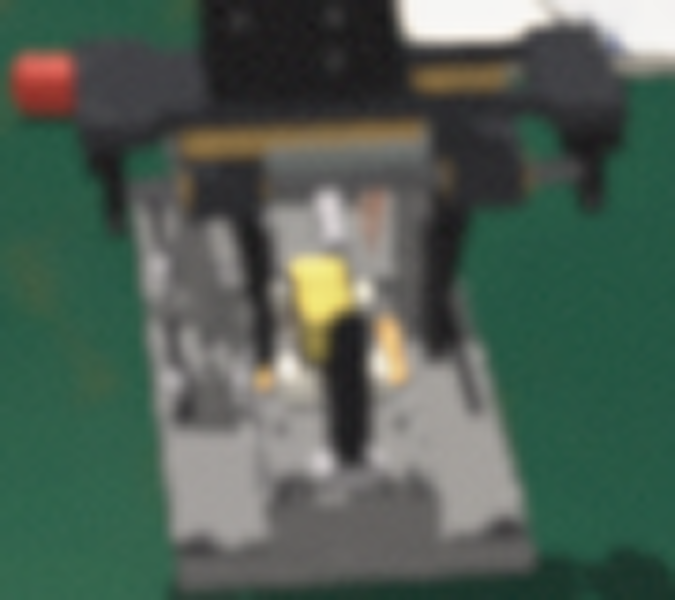

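```bash
python3 -m pendant '{"linear":[[0,-0.02,0],[0,-0.02,0],[0,-0.02,0],[0,-0.02,0],[0,-0.02,0],[0,-0.02,0],[0,-0.02,0],[0,-0.02,0]],"spin":[0,0,0,0,0,0,0,0],"gripper":[100,150,180,210,240,255,255,255]}' 8
python3 - <<'E'
from h import *
st=telemetry.get_state();print(st["position"],st["wrist_force"],st["gripper_width"]*87)
E
```

```text
time: 18.45
position: [0.5147, -0.0261, 0.0771]
tcp_rot: [180.0, -0.0, 97.5]
wrist_force: [0.9, 0.4, -0.7]
gripper_width: 0.2
[ 0.51473797 -0.02612014  0.0770864 ] [ 0.90978701  0.42320383 -0.65665214] 17.42430029194353
```

Run:
```python
from h import *
np.set_printoptions(precision=4,suppress=True)
t=cv2.imread("pics/top0.png")
cv2.imwrite("pics/head.png",cv2.resize(t[245:300,170:225],None,fx=10,fy=10,interpolation=cv2.INTER_CUBIC))
d=snap("top")
for p in((160,170),(280,155),(305,385),(180,400)):
    print(onz(d,155+p[0]/6-.4,225+p[1]/6-.4,.096))
```

```text
[0.5423 0.1931 0.096 ]
[0.5484 0.1384 0.096 ]
[0.4437 0.1273 0.096 ]
[0.4378 0.1841 0.096 ]
```

View pics/head.png

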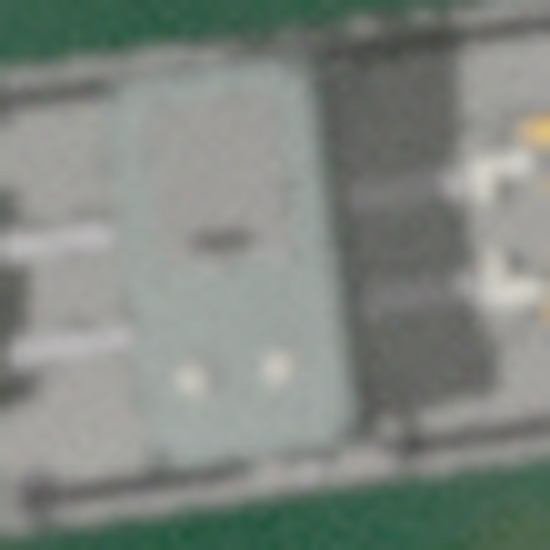

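```bash
python3 -m pendant '{"linear":[[0,0,0],[0,0,0],[-0.007,0.05,0],[-0.013,0.1,0],[-0.02,0.15,0],[-0.026,0.2,0],[-0.033,0.25,0],[-0.039,0.3,0]],"spin":[0,0,0,0,0,0,0,0],"gripper":[255,255,255,255,255,255,255,255]}' 60
python3 - <<'E'
from h import *
st=telemetry.get_state();print(st["position"],st["wrist_force"],st["gripper_width"]*87)
E
```

```text
time: 19.5
position: [0.5114, 0.0002, 0.0771]
tcp_rot: [179.9, 0.3, 97.3]
wrist_force: [3.0, -7.6, -2.5]
gripper_width: 0.191
[5.11420622e-01 2.30375136e-04 7.71391710e-02] [ 3.04817856 -7.55084354 -2.50591929] 16.616350261459527
```

Run:
```python
from h import *
s=snap("side","s8.png");st=telemetry.get_state();print(st["wrist_force"])
d=snap("top")
for z in(.09,.098): print(onz(d,193.05,270.65,z))
cv2.imwrite("pics/c8.png",cv2.resize(s["image"][150:240,245:335,::-1],(600,600),interpolation=cv2.INTER_CUBIC))
```

```text
[ 2.93738843 -2.26677143 -1.73933518]
[0.49347141 0.16243953 0.09      ]
[0.49349954 0.16048824 0.098     ]
```

View pics/c8.png

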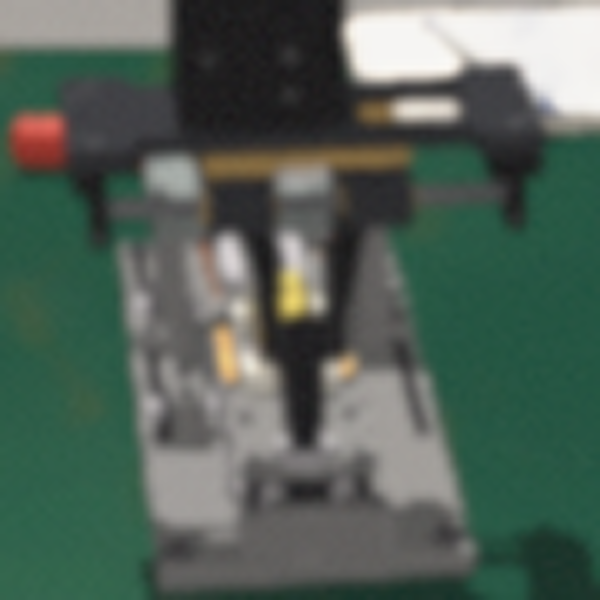

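```bash
python3 -m pendant '{"linear":[[-0.009,0.07,0],[-0.018,0.14,0],[-0.028,0.21,0],[-0.037,0.28,0],[-0.046,0.35,0],[-0.053,0.4,0],[-0.059,0.45,0],[-0.066,0.5,0]],"spin":[0,0,0,0,0,0,0,0],"gripper":[255,255,255,255,255,255,255,255]}' 60
python3 -m pendant '{"linear":[[-0.001,0.01,0],[-0.003,0.02,0],[-0.004,0.03,0],[-0.005,0.04,0],[-0.007,0.05,0],[-0.008,0.06,0],[-0.009,0.07,0],[-0.009,0.07,0]],"spin":[0,0,0,0,0,0,0,0],"gripper":[255,255,255,255,255,255,255,255]}' 60
python3 - <<'E'
from h import *
st=telemetry.get_state();print(st["position"],st["wrist_force"])
E
```

```text
time: 20.6
position: [0.5054, 0.0474, 0.0771]
tcp_rot: [179.9, 0.5, 97.2]
wrist_force: [3.6, -11.2, -1.8]
gripper_width: 0.189
time: 21.6
position: [0.5038, 0.0605, 0.0771]
tcp_rot: [179.9, 0.0, 97.4]
wrist_force: [3.9, -1.5, -1.8]
gripper_width: 0.188
[0.50376881 0.06054477 0.07712403] [ 3.85857045 -1.52792291 -1.81471878]
```

```bash
python3 -m pendant '{"linear":[[-0.001,0.01,0],[-0.003,0.02,0],[-0.004,0.03,0],[-0.005,0.04,0],[-0.005,0.04,0],[-0.005,0.04,0],[-0.005,0.04,0],[-0.005,0.04,0]],"spin":[0,0,0,0,0,0,0,0],"gripper":[255,255,255,255,255,255,255,255]}' 60
python3 - <<'E'
from h import *
st=telemetry.get_state();print(st["position"],st["wrist_force"])
s=snap("side","s9.png")
cv2.imwrite("pics/c9.png",cv2.resize(s["image"][150:240,245:335,::-1],(600,600),interpolation=cv2.INTER_CUBIC))
E
python3 -m pendant '{"linear":[[-0.001,0.01,0],[-0.003,0.02,0],[-0.003,0.02,0],[-0.003,0.02,0],[-0.003,0.02,0],[-0.003,0.02,0],[-0.003,0.02,0],[-0.003,0.02,0]],"spin":[0,0,0,0,0,0,0,0],"gripper":[255,255,255,255,255,255,255,255]}' 60
```

```text
time: 22.6
position: [0.503, 0.0661, 0.0771]
tcp_rot: [179.9, -0.1, 97.5]
wrist_force: [5.3, 1.1, -6.8]
gripper_width: 0.192
[0.50300348 0.06610271 0.07714069] [ 5.3184453   1.13367709 -6.79547618]
time: 23.65
position: [0.5026, 0.069, 0.0771]
tcp_rot: [179.9, -0.1, 97.5]
wrist_force: [5.7, 2.5, -4.8]
gripper_width: 0.185
```

View pics/c9.png

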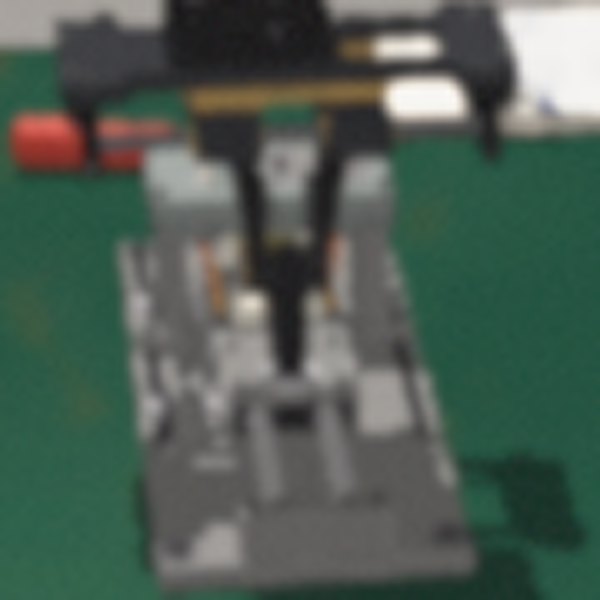

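```bash
python3 -m pendant '{"linear":[[-0.001,0.01,0],[-0.002,0.015,0],[-0.002,0.015,0],[-0.002,0.015,0],[-0.002,0.015,0],[-0.002,0.015,0],[-0.002,0.015,0],[-0.002,0.015,0]],"spin":[0,0,0,0,0,0,0,0],"gripper":[255,255,255,255,255,255,255,255]}' 60
python3 - <<'E'
from h import *
for i in range(2):
    st=telemetry.get_state();print(st["position"],st["wrist_force"]);snap("side")
E
```

```text
time: 24.65
position: [0.5026, 0.0693, 0.0771]
tcp_rot: [179.9, -0.1, 97.5]
wrist_force: [5.8, 0.7, -5.2]
gripper_width: 0.188
[0.50257776 0.06934402 0.07710895] [ 5.84919146  0.67279991 -5.21752505]
[0.50260103 0.06932455 0.07711064] [ 5.44224752 -0.57958676 -5.29650505]
```

```bash
python3 -m pendant '{"linear":[[-0.001,0.01,0],[-0.002,0.015,0],[-0.002,0.015,0],[-0.002,0.015,0],[-0.002,0.015,0],[-0.002,0.015,0],[-0.002,0.015,0],[-0.002,0.015,0]],"spin":[0,0,0,0,0,0,0,0],"gripper":[255,255,255,255,255,255,255,255]}' 60
python3 - <<'E'
from h import *
for i in range(3):
    st=telemetry.get_state();print(st["position"],st["wrist_force"],st["dq"].round(2)[:2]);snap("side")
E
```

```text
time: 25.75
position: [0.5025, 0.0701, 0.0771]
tcp_rot: [179.9, -0.0, 97.5]
wrist_force: [5.0, -2.1, -5.0]
gripper_width: 0.192
[0.50250408 0.07008995 0.07714161] [ 5.01017322 -2.05698762 -5.00583565] [-0.01 -0.01]
[0.50251466 0.07008537 0.07716563] [ 6.17270282 -0.55390557 -5.05795369] [ 0.04 -0.06]
[0.50249933 0.07008386 0.07713573] [ 5.48087753 -1.23575341 -4.48186279] [-0.01  0.  ]
```

```bash
python3 -m pendant '{"linear":[[0.005,-0.005,0],[0.01,-0.005,0],[0.01,-0.005,0],[0.01,-0.005,0],[0.01,-0.005,0],[0.01,-0.005,0],[0.01,-0.005,0],[0.01,-0.005,0]],"spin":[0,0,0,0,0,0,0,0],"gripper":[255,255,255,255,255,255,255,255]}' 6
python3 - <<'E'
from h import *
for i in range(3):
    st=telemetry.get_state();print(st["position"],st["wrist_force"],st["gripper_width"]*87);d=snap("side","s%d.png"%(20+i))
t=snap("top","t20.png")
a=cv2.resize(d["image"][140:230,245:335,::-1],(400,400),interpolation=cv2.INTER_CUBIC)
b=cv2.resize(t["image"][235:305,160:260,::-1],(400,280),interpolation=cv2.INTER_CUBIC)
cv2.imwrite("pics/c10.png",np.hstack([a,cv2.copyMakeBorder(b,0,120,0,0,0)]))
E
```

```text
time: 26.9
position: [0.5025, 0.07, 0.0771]
tcp_rot: [-180.0, -0.0, 97.5]
wrist_force: [-2.6, 5.3, 3.1]
gripper_width: 0.203
[0.5025468  0.06998394 0.07708897] [-2.57214334  5.34379008  3.0878191 ] 17.619942993165143
[0.50256111 0.07000196 0.07708543] [-2.71132726  5.20510607  2.90803956] 17.544077232617163
[0.50252607 0.06995341 0.07706348] [-2.43052742  5.05480392  2.99446898] 17.82885789870073
```

View pics/c10.png

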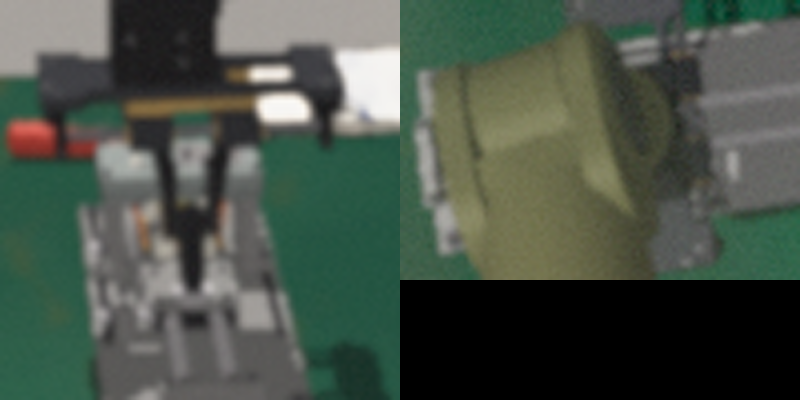

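```bash
python3 -m pendant '{"linear":[[0,0.005,0],[0,0.01,0],[0,0.01,0],[0,0.01,0],[0,0.01,0],[0,0.01,0],[0,0.01,0],[0,0.01,0]],"spin":[0,0,0,0,0,0,0,0],"gripper":[255,255,255,255,255,255,255,255]}' 6
python3 - <<'E'
from h import *
for i in range(3):
    st=telemetry.get_state();print(st["position"],st["wrist_force"],st["gripper_width"]*87);snap("side")
E
```

```text
time: 28.1
position: [0.5026, 0.07, 0.0771]
tcp_rot: [-179.9, 0.0, 97.4]
wrist_force: [-4.1, 1.9, 5.2]
gripper_width: 0.204
[0.50259927 0.07000055 0.07707422] [-4.11801054  1.91375539  5.22092611] 17.774297239745664
[0.50261084 0.07000124 0.07705742] [-4.13001138  3.31463073  4.63201103] 17.565231544919865
[0.50257229 0.06999393 0.07704113] [-4.28578423  1.77933404  5.13195346] 17.653763620934054
```

```bash
python3 -m pendant '{"linear":[[-0.005,0.008,0],[-0.008,0.008,0],[-0.008,0.008,0],[-0.008,0.008,0],[-0.008,0.008,0],[-0.008,0.008,0],[-0.008,0.008,0],[-0.008,0.008,0]],"spin":[0,0,0,0,0,0,0,0],"gripper":[255,255,255,255,255,255,255,255]}' 6
python3 - <<'E'
from h import *
for i in range(3):
    st=telemetry.get_state();print(st["position"],st["wrist_force"],st["gripper_width"]*87);snap("side")
E
```

```text
time: 29.25
position: [0.5024, 0.0714, 0.0771]
tcp_rot: [180.0, -0.0, 97.5]
wrist_force: [-0.3, -0.8, 2.4]
gripper_width: 0.209
[0.50236329 0.07143982 0.07713617] [-0.31266971 -0.79025373  2.43903862] 18.21331706325393
[0.502347   0.07144015 0.07712257] [-1.78474339 -0.63208956  2.35514911] 17.553101834624048
[0.50235379 0.07145559 0.07714058] [-0.62170795  1.13646673  2.94564135] 17.3831132067902
```

I'll let go briefly so that the ball centres the carriage with no load from the arm. The jaws close across the rail, so regripping won't shift it along the rail.

```bash
python3 -m pendant '{"linear":[[0,0,0],[0,0,0],[0,0,0],[0,0,0],[0,0,0],[0,0,0],[0,0,0],[0,0,0]],"spin":[0,0,0,0,0,0,0,0],"gripper":[160,160,160,160,160,160,160,160]}' 10
python3 - <<'E'
from h import *
st=telemetry.get_state();print(st["position"],st["wrist_force"],st["gripper_width"]*87)
d=snap("side","s30.png");t=snap("top","t30.png")
a=cv2.resize(d["image"][140:230,245:335,::-1],(600,600),interpolation=cv2.INTER_CUBIC);cv2.imwrite("pics/c30.png",a)
E
python3 -m pendant '{"linear":[[0,0,0],[0,0,0],[0,0,0],[0,0,0],[0,0,0],[0,0,0],[0,0,0],[0,0,0]],"spin":[0,0,0,0,0,0,0,0],"gripper":[200,220,240,255,255,255,255,255]}' 20
python3 -c "
from h import *
st=telemetry.get_state();print(st['position'],st['wrist_force'],st['gripper_width']*87)"
```

```text
time: 30.4
position: [0.5023, 0.0711, 0.0771]
tcp_rot: [180.0, 0.0, 97.4]
wrist_force: [-1.0, 0.7, -0.9]
gripper_width: 0.378
[0.50225924 0.0710889  0.07709038] [-1.00974613  0.68993456 -0.91040038] 32.893591829459055
time: 31.5
position: [0.5024, 0.0711, 0.0771]
tcp_rot: [180.0, 0.0, 97.4]
wrist_force: [1.0, -0.2, -1.6]
gripper_width: 0.202
[0.50238498 0.07112064 0.07709834] [ 1.02767886 -0.17359295 -1.56889199] 17.562176002121475
```

View pics/c30.png

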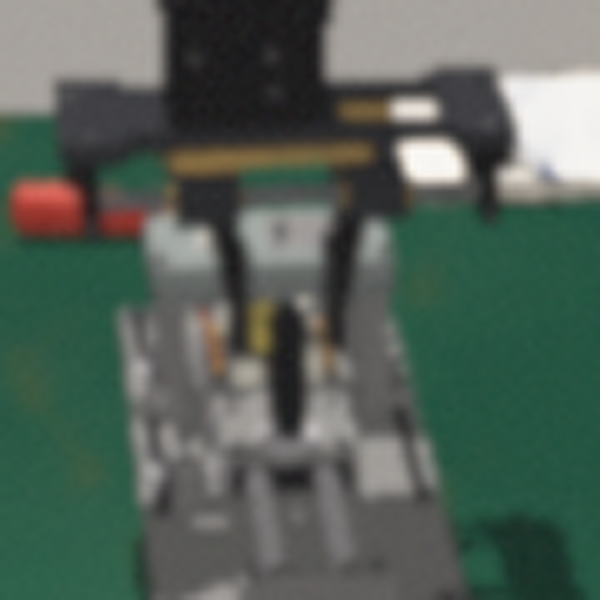

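```bash
Q='import sys
from h import *
for i in range(2):
    st=telemetry.get_state();f=st["wrist_force"];print("P",st["position"].round(5),"along",round(float(-.13*f[0]+.99*f[1]),2));snap("side")'
python3 -m pendant '{"linear":[[0,0,0],[0,0,0],[-0.002,0.015,0],[-0.002,0.015,0],[-0.002,0.015,0],[-0.002,0.015,0],[-0.002,0.015,0],[-0.002,0.015,0]],"spin":[0,0,0,0,0,0,0,0],"gripper":[255,255,255,255,255,255,255,255]}' 60 >/dev/null
python3 -c "$Q"
python3 -m pendant '{"linear":[[0.001,-0.01,0],[0.002,-0.02,0],[0.004,-0.03,0],[0.004,-0.03,0],[0.004,-0.03,0],[0.004,-0.03,0],[0.004,-0.03,0],[0.004,-0.03,0]],"spin":[0,0,0,0,0,0,0,0],"gripper":[255,255,255,255,255,255,255,255]}' 60 >/dev/null
python3 -c "$Q"
```

```text
P [0.50219 0.07255 0.07713] along 0.26
P [0.50221 0.07258 0.07714] along -0.44
P [0.50224 0.07197 0.07709] along 5.93
P [0.50225 0.07198 0.07709] along 5.24
```

```bash
Q='import sys
from h import *
for i in range(2):
    st=telemetry.get_state();f=st["wrist_force"];print("P",st["position"].round(5),"along",round(float(-.13*f[0]+.99*f[1]),2));snap("side")'
python3 -m pendant '{"linear":[[-0.002,0.015,0],[-0.004,0.03,0],[-0.006,0.045,0],[-0.006,0.045,0],[-0.006,0.045,0],[-0.006,0.045,0],[-0.006,0.045,0],[-0.006,0.045,0]],"spin":[0,0,0,0,0,0,0,0],"gripper":[255,255,255,255,255,255,255,255]}' 60 >/dev/null
python3 -c "$Q"
python3 -m pendant '{"linear":[[-0.002,0.015,0],[-0.002,0.015,0],[-0.002,0.015,0],[-0.002,0.015,0],[-0.002,0.015,0],[-0.002,0.015,0],[-0.002,0.015,0],[-0.002,0.015,0]],"spin":[0,0,0,0,0,0,0,0],"gripper":[255,255,255,255,255,255,255,255]}' 60 >/dev/null
python3 -c "$Q"
```

```text
P [0.50211 0.07283 0.07711] along -4.15
P [0.50212 0.07285 0.07714] along -3.69
P [0.50208 0.07333 0.07712] along -6.1
P [0.50206 0.07331 0.07712] along -6.35
```

The notch now holds the carriage both ways. Commanding back gives +5.6 N at y=0.0720, and commanding forward gives -4 to -6 N at 0.0728–0.0733, so the centre is near 0.0724. I'll return to it.

```bash
Q='import sys
from h import *
for i in range(3):
    st=telemetry.get_state();f=st["wrist_force"];print("P",st["time"],st["position"].round(5),f.round(1),"along",round(float(-.13*f[0]+.99*f[1]),2),st["gripper_width"]*87);snap("side")'
python3 -m pendant '{"linear":[[0.002,-0.015,0],[0.004,-0.03,0],[0.004,-0.03,0],[0.004,-0.03,0],[0.004,-0.03,0],[0.004,-0.03,0],[0.004,-0.03,0],[0.004,-0.03,0]],"spin":[0,0,0,0,0,0,0,0],"gripper":[255,255,255,255,255,255,255,255]}' 60 >/dev/null
python3 -c "$Q"
python3 -m pendant '{"linear":[[0,0,0],[0,0,0],[0,0,0],[0,0,0],[0,0,0],[0,0,0],[0,0,0],[0,0,0]],"spin":[0,0,0,0,0,0,0,0],"gripper":[150,150,150,150,200,255,255,255]}' 20 
python3 -m pendant '{"linear":[[0,0,0],[0,0,0],[0,0,0],[0,0,0],[0,0,0],[0,0,0],[0,0,0],[0,0,0]],"spin":[0,0,0,0,0,0,0,0],"gripper":[255,255,255,255,255,255,255,255]}' 20 
python3 -c "$Q"
python3 - <<'E'
from h import *
d=snap("side","s40.png");t=snap("top","t40.png")
a=cv2.resize(d["image"][140:230,245:335,::-1],(600,600),interpolation=cv2.INTER_CUBIC);cv2.imwrite("pics/c40.png",a)
h=cv2.cvtColor(d["image"],cv2.COLOR_RGB2HSV);m=cv2.inRange(h,(20,90,80),(36,255,255))
k,l,s,c=cv2.connectedComponentsWithStats(m)
print([(s[i].tolist(),c[i].round(1).tolist()) for i in range(1,k) if s[i,4]>25 and c[i][0]<350 and c[i][1]<350])
E
```

```text
P 36.9 [0.5021  0.07301 0.07712] [ 3.3  0.9 -3.2] along 0.47 16.865809827102737
P 36.95 [0.50209 0.07296 0.07711] [ 4.1  1.  -2.6] along 0.5 16.6363774670159
P 37.0 [0.50209 0.07295 0.0771 ] [ 4.7  1.1 -3.2] along 0.46 16.31586570958314
time: 38.05
position: [0.5022, 0.0726, 0.0771]
tcp_rot: [180.0, -0.0, 97.4]
wrist_force: [0.5, 0.0, 0.7]
gripper_width: 0.196
time: 39.05
position: [0.5021, 0.0726, 0.0771]
tcp_rot: [180.0, 0.0, 97.5]
wrist_force: [1.2, -0.3, -2.1]
gripper_width: 0.198
P 39.05 [0.50214 0.07264 0.0771 ] [ 1.2 -0.3 -2.1] along -0.47 17.251458296708417
P 39.1 [0.50214 0.07265 0.07711] [ 1.6 -0.6 -1.7] along -0.8 17.622563943474926
P 39.15 [0.50214 0.07261 0.07709] [ 2.1  0.6 -1.3] along 0.32 17.224971090495377
[([292, 245, 15, 27, 312], [298.6, 257.4]), ([295, 309, 12, 15, 166], [300.3, 315.9])]
```

View pics/c40.png

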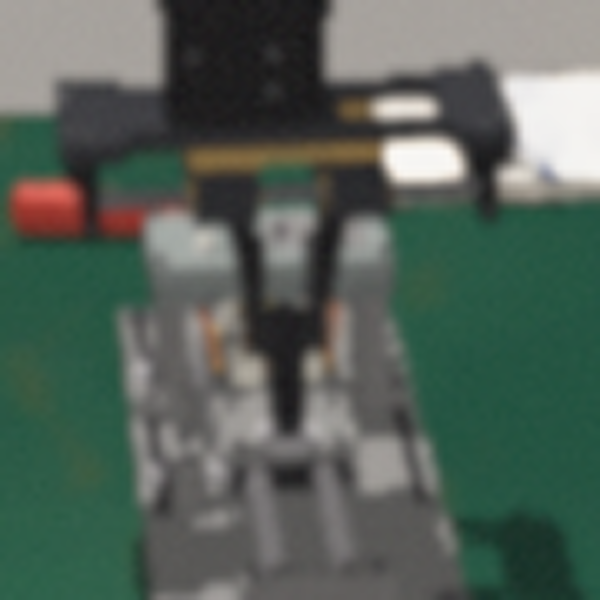

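Friction alone could explain forces of ±6 N. A firmer forward push will settle it: the notch should hold beyond 6 N, while flat drag would slide.

```bash
Q='import sys
from h import *
for i in range(2):
    st=telemetry.get_state();f=st["wrist_force"];print("P",st["time"],st["position"].round(5),f.round(1),"along",round(float(-.13*f[0]+.99*f[1]),2),st["gripper_width"]*87);snap("side")'
python3 -m pendant '{"linear":[[0,0,0],[-0.002,0.015,0],[-0.004,0.03,0],[-0.005,0.04,0],[-0.005,0.04,0],[-0.005,0.04,0],[-0.005,0.04,0],[-0.005,0.04,0]],"spin":[0,0,0,0,0,0,0,0],"gripper":[255,255,255,255,255,255,255,255]}' 60 >/dev/null
python3 -c "$Q"
```

```text
P 40.3 [0.50211 0.07337 0.07716] [ 3.4 -7.  -1.7] along -7.35 16.190081109679443
P 40.35 [0.50207 0.07333 0.07713] [ 2.5 -7.5 -0.7] along -7.74 16.60006143501687
```

```bash
Q='import sys
from h import *
for i in range(2):
    st=telemetry.get_state();f=st["wrist_force"];print("P",st["time"],st["position"].round(5),f.round(1),"along",round(float(-.13*f[0]+.99*f[1]),2),st["gripper_width"]*87);snap("side")'
python3 -m pendant '{"linear":[[-0.002,0.012,0],[-0.002,0.012,0],[-0.002,0.012,0],[-0.002,0.012,0],[-0.002,0.012,0],[-0.002,0.012,0],[-0.002,0.012,0],[-0.002,0.012,0]],"spin":[0,0,0,0,0,0,0,0],"gripper":[255,255,255,255,255,255,255,255]}' 60 >/dev/null
python3 -c "$Q"
```

```text
P 41.4 [0.50207 0.07346 0.07715] [ 3.  -8.1 -1. ] along -8.39 16.87362973623123
P 41.45 [0.50206 0.07343 0.07714] [ 3.9 -8.6 -0.7] along -9.04 16.69058106463562
```

It held at -9 N with only 0.1 mm of movement, so the carriage is in the notch. Back to neutral, then release, let the ball centre it, regrip and hand in.

```bash
Q='import sys
from h import *
for i in range(2):
    st=telemetry.get_state();f=st["wrist_force"];print("P",st["time"],st["position"].round(5),f.round(1),"along",round(float(-.13*f[0]+.99*f[1]),2),st["gripper_width"]*87);snap("side")'
python3 -m pendant '{"linear":[[0.002,-0.02,0],[0.005,-0.04,0],[0.007,-0.052,0],[0.007,-0.052,0],[0.007,-0.052,0],[0.007,-0.052,0],[0.007,-0.052,0],[0.007,-0.052,0]],"spin":[0,0,0,0,0,0,0,0],"gripper":[255,255,255,255,255,255,255,255]}' 30 >/dev/null
python3 -c "$Q"
python3 -m pendant '{"linear":[[0,0,0],[0,0,0],[0,0,0],[0,0,0],[0,0,0],[0,0,0],[0,0,0],[0,0,0]],"spin":[0,0,0,0,0,0,0,0],"gripper":[150,150,150,150,150,150,150,150]}' 20
python3 - <<'E'
from h import *
d=snap("side","s50.png")
cv2.imwrite("pics/c50.png",cv2.resize(d["image"][160:230,255:325,::-1],(600,600),interpolation=cv2.INTER_CUBIC))
E
python3 -m pendant '{"linear":[[0,0,0],[0,0,0],[0,0,0],[0,0,0],[0,0,0],[0,0,0],[0,0,0],[0,0,0]],"spin":[0,0,0,0,0,0,0,0],"gripper":[200,255,255,255,255,255,255,255]}' 20 
python3 -c "$Q"
```

```text
P 42.5 [0.50208 0.07299 0.07711] [ 2.8  1.3 -1.6] along 0.87 17.346819673164564
P 42.55 [0.50207 0.07299 0.0771 ] [ 2.5  1.4 -2.3] along 1.05 16.82123473770671
time: 43.6
position: [0.502, 0.0726, 0.0771]
tcp_rot: [180.0, 0.0, 97.4]
wrist_force: [0.6, -0.0, 0.3]
gripper_width: 0.411
time: 44.65
position: [0.5022, 0.0727, 0.0771]
tcp_rot: [180.0, 0.0, 97.5]
wrist_force: [1.9, 0.7, -0.9]
gripper_width: 0.198
P 44.65 [0.50216 0.07266 0.0771 ] [ 1.9  0.7 -0.9] along 0.46 17.22190613817087
P 44.7 [0.50217 0.07266 0.07711] [ 0.9  0.9 -1.2] along 0.74 17.207198128732482
```

View pics/c50.png

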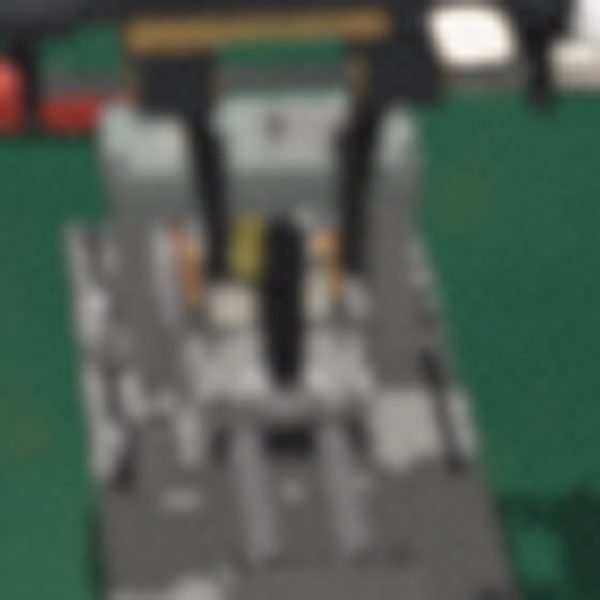

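The part (side view around (284,189)) stands in the nest under the head, and the handle at (288,190) is between the fingers.

```bash
python3 -c "
from station import job_done,telemetry
print(job_done(),telemetry.get_state()['time'])"
```

```text
the job is handed in; nothing more can be done
the job is handed in; nothing more can be done
```

I set the middle-sized transformer upright in the nest with the carriage in its loading notch, and let go of it. Then I pulled the carriage out by its handle, slid it about 99 mm under the test head, and handed the job in at about 45 s, still gripping the handle at 20 N. No verdict was reported.

**Carriage in the test notch:** it resisted both ways, about +5.6 N going back. Going forward it held 9 N while moving only 0.1 mm, which is more than flat drag would give. An earlier, weaker push left this unclear, and my first guess at the notch centre was about 3 mm short. I then let go of the handle so the ball could centre the carriage, and regripped it. The along-rail force at the end was under 1 N. The travel agrees with where the camera puts the head (about 98 mm), but the pictures cannot confirm the 2 mm limit.

**Transformer in the nest:** the last side picture shows it standing between the locators under the head, though the handle partly hides it.

**Other two transformers:** in a side picture taken about 5 s before hand-in, they had moved less than half a pixel from the start.

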